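# Crack the stuck lid of the starter vessel and hold it ajar

## Robot

A 6-joint arm with a two-finger parallel gripper is mounted at the origin on the work surface. World frame = base frame: x ahead of the robot, y to its left, z up, the work surface at z = 0. Lengths are in m, angles in degrees, forces in N, time in s.
With the tool pointing down it reaches from about 0.375 to 0.75 m from the base axis. Payload 9 kg.
Tool frame: the origin (TCP) lies where the fingers leave the gripper's body, on its centre line; the fingertips stand 73 mm ahead of it and the grasp point (between the pads) lies 54 mm ahead of it (robot.tip_reach is the distance from the TCP to the fingertips, in m); z points along the fingers, y is the direction in which the jaws open and shut (so a half turn about z gives the same grasp; the last joint's range is limited). The gripper opens to 85 mm and grips with 20 to 120 N. Pads are 22 mm wide; open, the fingers measure 114 mm over their backs; the gripper's body (76 mm by 85 mm) begins 54 mm behind the grasp point. The pads swing forward as they close: fully open they stand 13 mm farther back than shut.
Start: joints at [59.662, 5.964, 5.575, 89.605, 0, 77.527], TCP at [0.184, 0.571, 0.304] pointing down, gripper open.
Joint ranges: [-171.21, 171.21], [-48.23, 106.86], [-62.78, 66.21], [-105.2, 120.99], [-86.42, 89.51], [-180, 180]. Speed limits (degrees/s): [127.2, 127.2, 147.25, 180, 180, 180].

## Interface

Orientations are given as [roll, pitch, yaw] about the fixed x, y, z axes, in that order (R = Rz(yaw) Ry(pitch) Rx(roll)).
In Python, from plant import robot gives the robot as it stands. Calls block until the motion is done:
- robot.move_pose(position, orientation): joint-space move of the TCP to a pose.
- robot.line_to(position, vel=0.15, rotation=None, guard=None): straight line of the TCP; rotation=None keeps the orientation; vel is the mean speed in m/s. With guard (N) it stops when the force on the tool has changed by that much, and returns True; else False.
- robot.goto_joints(angles): joint-space move.
- robot.set_gripper(opening): finger opening in m; the grip force is fixed at half the most; returns when the fingers have stopped.
- robot.pause(seconds).
- robot.ik(position, orientation): joint angles nearest the present ones, or None.
- robot.observe(): the state.
- robot.grab_frame(name): name is "side" or "top"; returns the picture (400x640x3 uint8, blue, green, red); there is no depth.
- robot.get_calibration(name): a dict with "vertical_fov" (degrees; the focal length in pixels is half the picture's height over the tangent of half this angle, whatever the lens; pixels are square), "cx", "cy" (the principal point, pixels), "k1" (the pictures are not rectified: a ray, as slopes to the right and down, at radius r is drawn at 1 + k1 r^2 times it, then the intrinsics apply), "rvec" (rotation vector, rad) and "tvec" (3), from world to camera coordinates, as OpenCV has them. Camera axes: x right, y down, z forward; pixel columns grow to the right and rows downward; lengths in m; the calibration is good to about 2 mm. A picture is of the moment at which its call begins. get_calibration takes no time and is no camera call.
A pose or a line that the arm cannot do raises robot.IKError and nothing moves.
- robot.job_done(): hands the job in, once; it reports no verdict.
The state is a dict: "time": time; "q": joint angles; "qvel": joint speeds; "joint_torque": joint torques, N m; "tool_pos": TCP position; "tcp_rot": TCP orientation; "ft_force": force on the tool from outside, world axes, zero at the start; "torque": the same for the moment, N m; "gripper_width": finger opening in m.
Only numpy, scipy, OpenCV 4.12 (cv2) and the standard library are available. Lean on these libraries where they do the work, as an engineer would, in place of code of your own. Each camera call takes 0.05 s, during which the arm holds its last target.

## Task

The starter vessel on the draining table has cooled overnight and its lid has stuck fast to its seal. Swing the hold-down clamp with the red knob clear of the lid, take the lid by its bar handle and pull it free of the seal without letting it fly open, and finish still holding the handle, with the lid's front edge about 3 cm open so that the vessel can vent. Leave the cheese mould, the culture jar and the brush where they are.

Things in the scene. Friction and masses are not known exactly. Their poses are not given: they have to be found in the camera images.
- vessel: The starter vessel: a round stainless steel pot fixed to the table, 252 mm across, 195 mm high, under a slightly domed hinged steel lid 274 mm across (flange top 203 mm above the table, dome 15 mm higher). Origin: centre of its underside on the table. x points from the handle side to the hinge, y to the clamp side, z up.
- lid_handle (a point): Middle of the lid's bar handle: a round black sleeve 17 mm thick, 100 mm long, between two steel posts, level and parallel to the hinge, near the lid's front edge. Axis 248 mm above the table while shut, 45 mm above the lid's flange, 92 mm in front of the vessel's centre. Moves with the lid; y axis along the bar.
- lid_hinge (a point): Middle of the lid's hinge pin at the back of the vessel, 201 mm above the table. The pin is level and parallel to the handle bar; while shut the handle lies 242 mm in front of it and 47 mm above it.
- lid_front (a point): Front edge of the lid's flange, underside, 287 mm in front of the hinge; 199 mm above the table while shut. Its height above that is the opening at the front.
- lid (a joint): Lid opening in rad: 0 shut, growing as the front rises; 0.105 is 30 mm at the front edge. The seal sticks: with the clamp off it takes 13 to 20 N straight up at the handle (lid weight included) to break it in the first few mm; then only the lid's weight is left (3 to 5 N there). The lid falls shut if let go; the seal does not stick again.
- clamp_knob (a point): Middle of the red upright knob, 25 mm thick, 34 mm tall, on the free end of the hold-down clamp, a flat steel arm reaching in over the lid's flange on the vessel's left (+y) side. While shut over the flange it stops the lid from rising. Knob middle 241 mm above the table; top of the arm 215 mm above it.
- clamp_pivot (a point): A point on the upright axis about which the clamp swings, outside the vessel's left wall, level with the knob's middle and 48 mm from it. It does not move with the clamp.
- clamp (a joint): Swing of the clamp in rad: 0 pointing straight in over the lid, growing as the knob swings clockwise seen from above, towards the vessel's front (handle side) and out, up to 1.75. It is clear of the lid from about 0.95 on, turns with light friction (about 2 N at the knob) and stays where it is left.
- mould_mid (a point): Half-way up a white perforated cheese mould (open cup), 104 mm across the rim, 75 mm high, standing to the right of the vessel. Leave it alone.
- jar_mid (a point): Half-way up an amber culture jar with a blue cap, 56 mm across, 90 mm high, standing to the left in front of the vessel. Leave it alone.
- brush_grip (a point): Handle of a blue brush lying on the table to the left of the vessel. Leave it alone.

How it is judged:
By the outcome, as a careful person would: the job done as asked, in the order asked, and still so for the second after the job is handed in, while the arm keeps its last pose, push and grip.
It also fails if it takes over 45 s, if anything falls off the work surface, if the arm or the gripper's body presses on something with over 40 N, if the wrist force passes 120 N, or if a joint passes its speed limit or range.

## Working session

There is one attempt and no reset: what is moved stays moved. The work goes in short steps, each a Python script; the robot and the scene stay as the last script left them, time stands still between calls to the robot, and variables do not carry over. Pictures are saved under pics/ and viewed, and the job is handed in when it is done.

```bash
ls; mkdir -p pics
python3 - <<'E'
from plant import robot
import cv2
for n in("side","top"):
    cv2.imwrite(f"pics/{n}0.png",robot.grab_frame(n)); print(n,robot.get_calibration(n))
o=robot.observe();print(o['time'],o['tool_pos'],o['tcp_rot'],robot.tip_reach)
E
```

```text
pics
side {'vertical_fov': 55.04038261614601, 'cx': 319.3234787821364, 'cy': 204.4259376244821, 'k1': -0.087601118418638, 'rvec': array([ 0.37101503, -2.85481575,  1.05605037]), 'tvec': array([0.57283158, 0.22484005, 1.00373569])}
top {'vertical_fov': 47.591682067021836, 'cx': 311.18197409104494, 'cy': 195.1406932288261, 'k1': -0.0011032385282515062, 'rvec': array([ 2.17285679, -2.11403846,  0.15856666]), 'tvec': array([0.00908001, 0.60396056, 1.39421833])}
0.1 [0.18394738 0.57088572 0.30318485] [-1.79932026e+02 -1.63088055e-02  1.62134742e+02] 0.0726
```

View pics/side0.png

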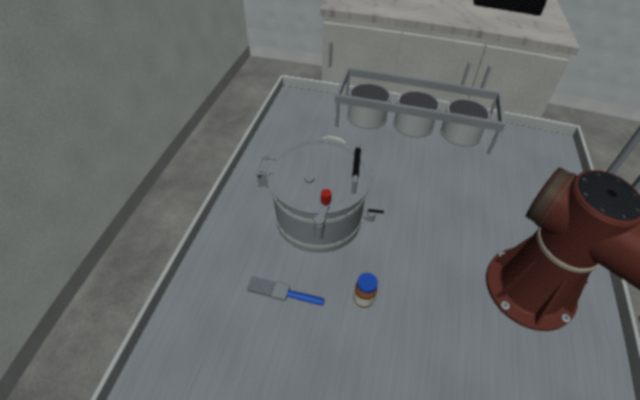

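View pics/top0.png

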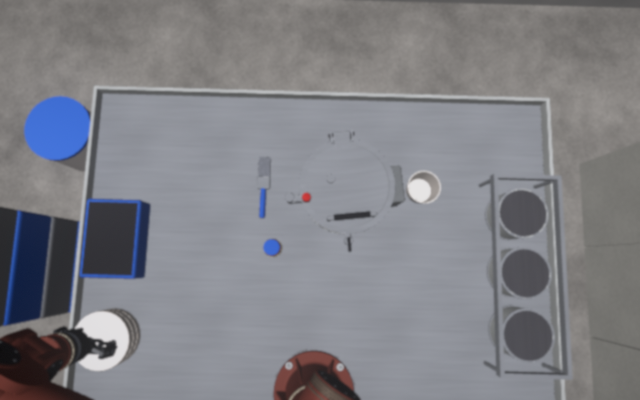

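The top picture shows the vessel centred near (345,188), with the handle bar around (352,215), the red knob at (306,197) and the clamp pivot at (290,197). The jar is at (272,247), the brush near (263,188) and the mould at (424,187). Next I'll enlarge both views.

Run:
```python
import cv2
a=cv2.imread("pics/top0.png")[120:260,250:450];cv2.imwrite("pics/top0c.png",cv2.resize(a,None,fx=4,fy=4,interpolation=cv2.INTER_CUBIC))
a=cv2.imread("pics/side0.png")[125:255,240:400];cv2.imwrite("pics/side0c.png",cv2.resize(a,None,fx=4.5,fy=4.5,interpolation=cv2.INTER_CUBIC))
```

```text
(no output)
```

View pics/top0c.png

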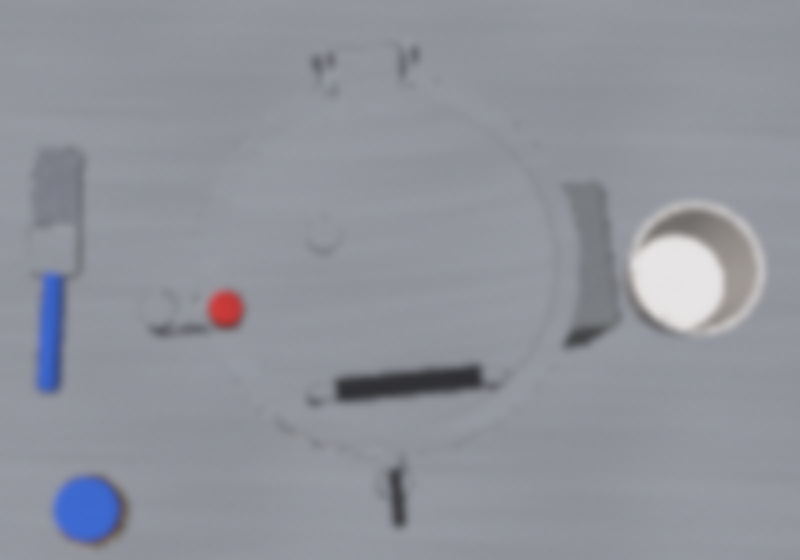

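View pics/side0c.png

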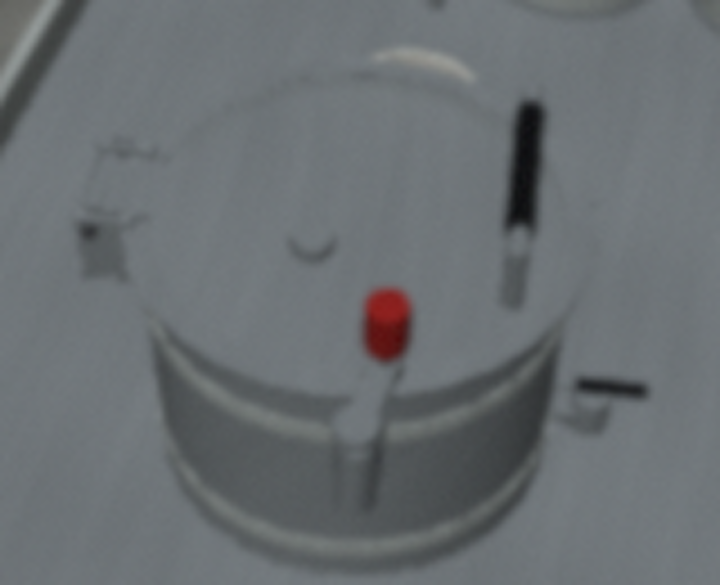

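```bash
cat > h.py <<'E'
import numpy as np,cv2
from plant import robot
from scipy.optimize import brentq
def ray(n,u,v):
    c=robot.get_calibration(n); f=200/np.tan(np.radians(c['vertical_fov']/2))
    d=np.array([(u-c['cx'])/f,(v-c['cy'])/f]); rd=np.hypot(*d)
    r=brentq(lambda r:r*(1+c['k1']*r*r)-rd,0,1.5) if rd>0 else 0
    d=d*(r/rd if rd else 1)
    R,_=cv2.Rodrigues(c['rvec']); return -R.T@c['tvec'], R.T@np.array([d[0],d[1],1])
def atz(n,u,v,z):
    o,d=ray(n,u,v); return o+d*(z-o[2])/d[2]
def tri(p,q):
    o1,d1=ray("top",*p);o2,d2=ray("side",*q)
    d1=d1/np.linalg.norm(d1);d2=d2/np.linalg.norm(d2)
    s=np.linalg.lstsq(np.c_[d1,-d2],o2-o1,rcond=None)[0]
    a=o1+d1*s[0];b=o2+d2*s[1];return (a+b)/2,np.linalg.norm(a-b)
def tc(x,y):return (250+(x+.5)/4-.5,120+(y+.5)/4-.5)
def sc(x,y):return (240+(x+.5)/4.5-.5,125+(y+.5)/4.5-.5)
E
python3 - <<'E'
from h import *
np.set_printoptions(precision=4,suppress=True)
A=atz("top",*tc(337,389),.248);B=atz("top",*tc(480.5,376),.248)
print("bar",A,B,(A+B)/2,np.linalg.norm(A-B),"yaw",np.degrees(np.arctan2(*(A-B)[[1,0]])))
print("side bar ends",atz("side",*sc(532,106),.248),atz("side",*sc(520,225),.248))
print("knobtop",atz("top",*tc(226,309),.258),"side mid",atz("side",*sc(387,325),.241))
print("tri bar",tri(tc(408.5,382.5),sc(525,165)),"tri knobtop",tri(tc(226,309),sc(388,300)))
print("pivot",atz("top",*tc(160,307),.215))
print("hinge",atz("top",*tc(365,62),.201))
print("mould rim",atz("top",*tc(697,267),.075),"jar",atz("top",*tc(89,509),.09))
E
```

```text
bar [ 0.5154 -0.0379  0.248 ] [ 0.5269 -0.1347  0.248 ] [ 0.5212 -0.0863  0.248 ] 0.09749613911045639 yaw 96.76608355962814
side bar ends [ 0.5293 -0.1406  0.248 ] [ 0.5176 -0.0442  0.248 ]
knobtop [0.5665 0.0385 0.258 ] side mid [0.5704 0.0378 0.241 ]
tri bar (array([ 0.5219, -0.0857,  0.2528]), np.float64(0.0026194422729156506)) tri knobtop (array([0.5681, 0.0386, 0.2606]), np.float64(0.004068544746879498))
pivot [0.5729 0.0852 0.215 ]
hinge [ 0.7573 -0.0556  0.201 ]
mould rim [ 0.6363 -0.3247  0.075 ] jar [0.4355 0.1399 0.09  ]
```

Everything agrees with the given sizes. The bar measures 97 mm, handle to hinge is about 238 mm, the vessel is yawed about 6.8°, and the knob to pivot distance is 47 mm. Next I'll cage the knob loosely between the fingers and swing it about its pivot.

Run:
```python
from h import *
np.set_printoptions(precision=4,suppress=True)
P=np.array([.572,.0855]);r=.0478
def pos(phi,z):return [P[0]+r*np.cos(np.radians(phi)),P[1]+r*np.sin(np.radians(phi)),z]
f0=-95.5
for ph in (f0,-130,-172): print(robot.ik(pos(ph,.3),[180,0,ph]))
robot.set_gripper(.046)
robot.move_pose(pos(f0,.385),[180,0,f0])
o=robot.observe();print(o['time'],o['tool_pos'],o['tcp_rot'],o['gripper_width'],o['ft_force'])
cv2.imwrite("pics/top1.png",cv2.resize(robot.grab_frame("top")[120:270,230:430],None,fx=4,fy=4))
hit=robot.line_to(pos(f0,.300),vel=.08,guard=8);o=robot.observe();print(hit,o['time'],o['tool_pos'],o['ft_force'])
cv2.imwrite("pics/side1.png",cv2.resize(robot.grab_frame("side")[95:245,230:430],None,fx=4,fy=4))
```

```text
[ -9.3498   0.4282  -0.5589  89.0129   0.     -93.8498]
[ -8.6355  -3.9717  -4.8756  89.0961   0.     -58.6355]
[ -5.5923  -6.2302  -7.0113  89.2189   0.     -13.5923]
3.1083 [0.5674 0.0384 0.385 ] [179.9982   0.0057 -95.4834] 0.04620628720310551 [ 0.0703 -0.7474 -0.2422]
False 4.375 [0.5676 0.0379 0.3007] [-0.0148 -0.8184 -0.5167]
```

View pics/side1.png

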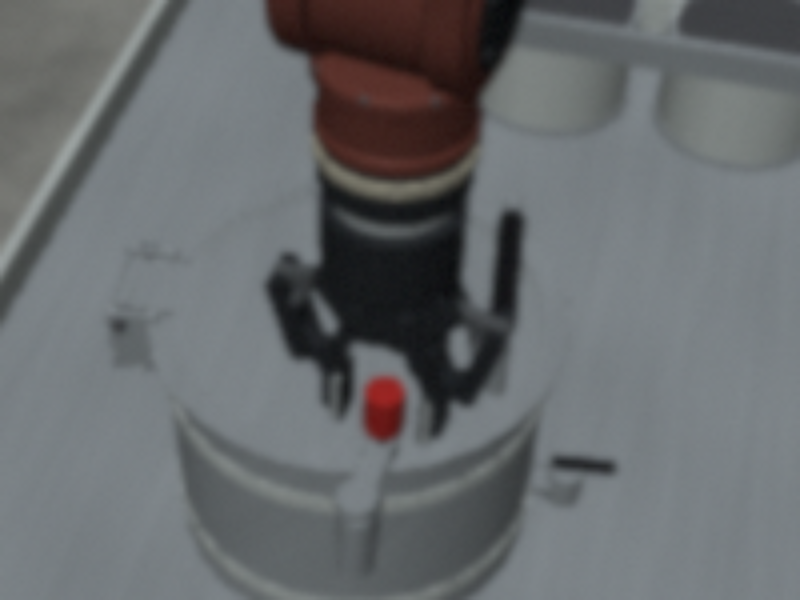

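View pics/top1.png

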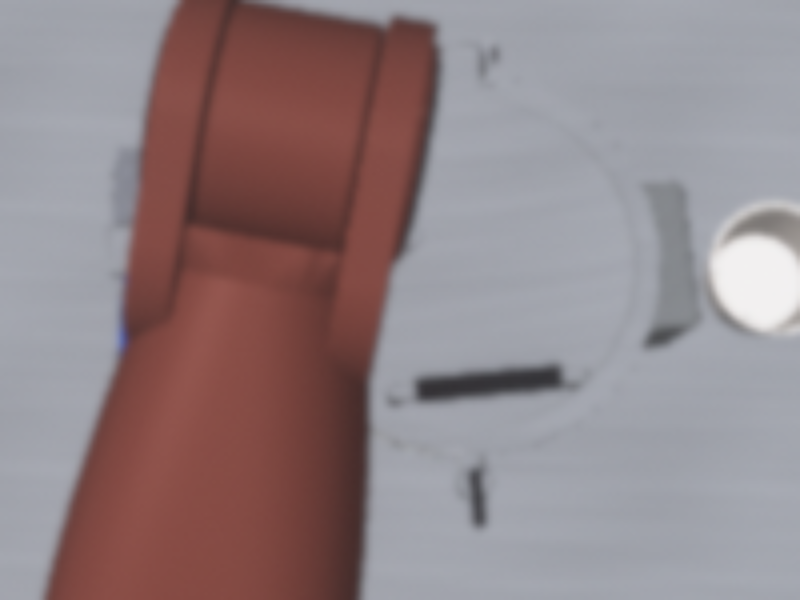

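The side view shows the knob at crop (385,408), midway between the fingertips at (337,412) and (430,437), and nothing is touching. Now the swing.

Run:
```python
from h import *
np.set_printoptions(precision=4,suppress=True)
P=np.array([.572,.0855]);r=.0478
def pos(phi,z):return [P[0]+r*np.cos(np.radians(phi)),P[1]+r*np.sin(np.radians(phi)),z]
f0=-95.5
for ph in np.linspace(f0,-172,12)[1:]:
    robot.line_to(pos(ph,.300),vel=.04,rotation=[180,0,ph])
    o=robot.observe();print(round(o['time'],2),o['tool_pos'],o['ft_force'])
    if np.linalg.norm(o['ft_force'])>20: print("stop");break
else:
    robot.line_to(pos(ph,.39),vel=.12)
    robot.move_pose([.521-.1*.993,-.086-.0118,.39],[180,0,-83.2])
    o=robot.observe();print(o['time'],o['q'],o['ft_force'])
cv2.imwrite("pics/side2.png",cv2.resize(robot.grab_frame("side")[95:245,230:430],None,fx=4,fy=4))
cv2.imwrite("pics/top2.png",cv2.resize(robot.grab_frame("top")[120:270,230:430],None,fx=4,fy=4))
```

```text
4.72 [0.5619 0.0388 0.3004] [ 0.3959 -0.3898 -0.2229]
5.01 [0.5563 0.0404 0.3002] [ 0.3838  0.0772 -0.9417]
5.3 [0.5509 0.0426 0.3   ] [ 0.0249  0.0845 -0.0909]
5.59 [0.5458 0.0455 0.3   ] [ 0.8914 -0.3543 -0.0375]
5.88 [0.5412 0.049  0.3   ] [0.1488 0.8296 0.3938]
6.17 [0.537  0.053  0.2999] [-0.7929 -0.2183 -0.0734]
6.47 [0.5333 0.0575 0.3   ] [ 0.068  -0.5693 -0.1576]
6.76 [0.5302 0.0624 0.3   ] [-0.8379 -0.0051  0.108 ]
7.05 [0.5277 0.0676 0.3   ] [-1.1715  0.2389  0.5047]
7.34 [0.5258 0.0731 0.3   ] [-0.3117  0.4171  0.7438]
7.63 [0.5246 0.0788 0.3   ] [-0.0408 -0.4807 -0.1453]
10.2583 [ -30.4546  -20.7007   -9.9261  100.7878    0.0022 -127.2308] [-0.2775 -0.1849  0.1452]
```

View pics/side2.png

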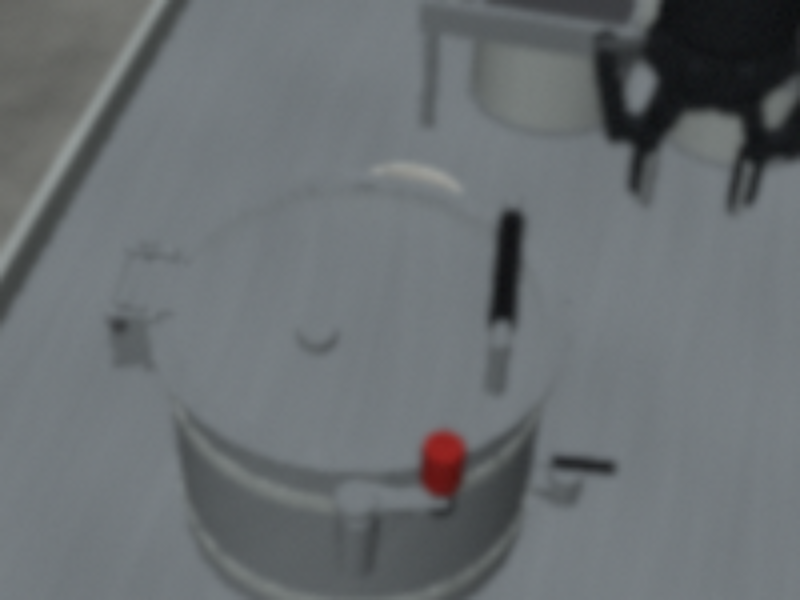

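View pics/top2.png

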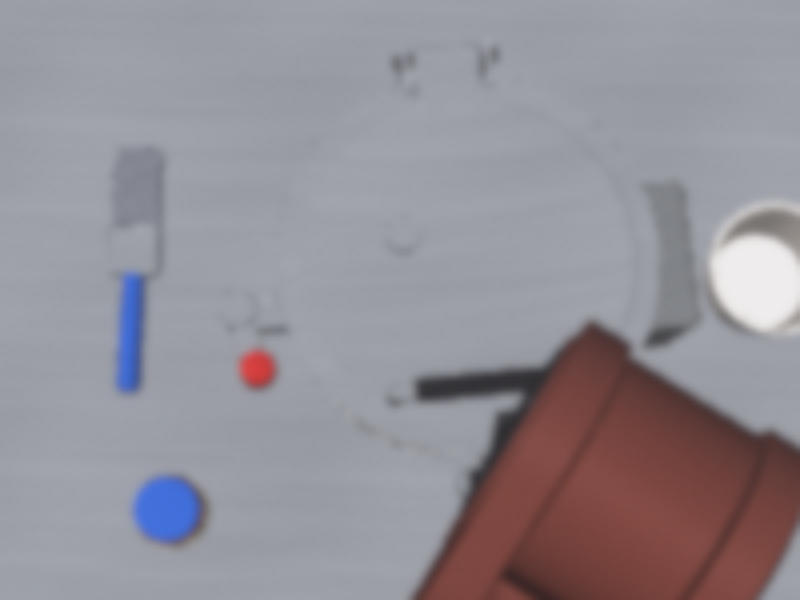

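The clamp is now swung well out. The knob is at top-crop (258,369) and the pivot at (240,307), which puts the swing at about 1.4 rad, clear of the flange. The handle comes next.

Run:
```python
from h import *
np.set_printoptions(precision=4,suppress=True)
H=[.5217,-.087]
robot.set_gripper(.07)
robot.line_to([*H,.39],vel=.12)
hit=robot.line_to([*H,.302],vel=.08,guard=8)
o=robot.observe();print(hit,o['time'],o['tool_pos'],o['ft_force'],o['tcp_rot'])
if not hit:
    robot.set_gripper(0.0)
    robot.pause(.2)
    o=robot.observe();print(o['time'],o['tool_pos'],o['ft_force'],o['torque'],o['gripper_width'])
cv2.imwrite("pics/side3.png",cv2.resize(robot.grab_frame("side")[95:245,230:430],None,fx=4,fy=4))
```

```text
False 12.9583 [ 0.5219 -0.0871  0.3026] [ 0.3768 -0.2763 -0.2667] [-179.9535   -0.0257  -83.1996]
13.7 [ 0.5211 -0.0871  0.3023] [-5.526  -0.7547  3.3549] [-0.141   1.0893  0.1165] 0.01507913599302143
```

View pics/side3.png

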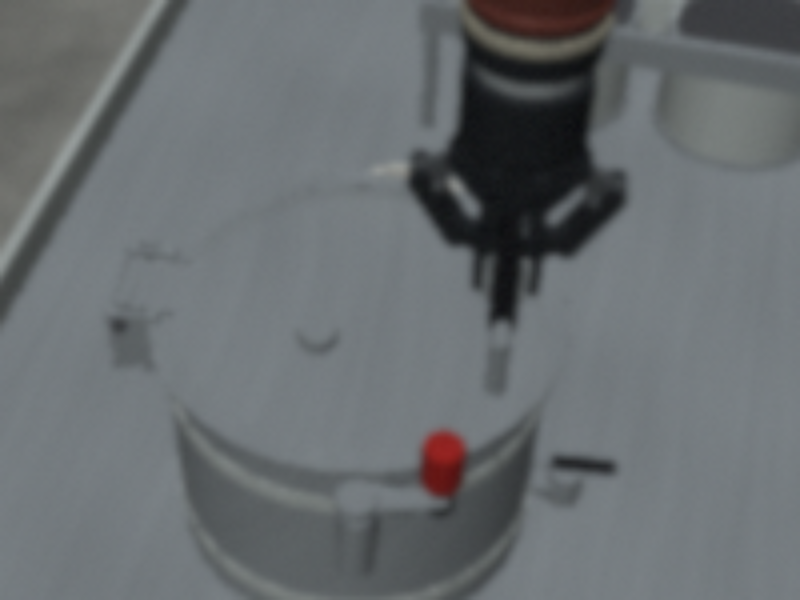

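The bar is gripped, with a gripper reading of 15 mm. Now I'll lift slowly along the hinge arc, tilting with the lid.

```bash
cat >> h.py <<'E'
from scipy.spatial.transform import Rotation as Ro
ya=np.radians(6.8); ex=np.array([np.cos(ya),np.sin(ya),0]); ey=np.array([-np.sin(ya),np.cos(ya),0])
T0=np.array([.5214,-.087,.3023]); rel=-.242*ex+np.array([0,0,.0473+.054]); HG=T0-rel
R0=Ro.from_euler('xyz',[180,0,-83.2],degrees=True)
def lidpose(th):
    Q=Ro.from_rotvec(ey*th); return HG+Q.apply(rel),(Q*R0).as_euler('xyz',degrees=True)
def lidang(o):  # from tool height of grasp point
    R=Ro.from_euler('xyz',o['tcp_rot'],degrees=True); g=np.array(o['tool_pos'])+R.apply([0,0,.054])
    v=g-HG; a=np.arctan2(v[2],-(v@ex)); return a-np.arctan2(.0473,.242), g
E
python3 - <<'E'
from h import *
np.set_printoptions(precision=4,suppress=True)
for th in np.r_[np.arange(.004,.0305,.0044),np.linspace(.03,.105,9)[1:]]:
    p,r=lidpose(th); robot.line_to(p,vel=.012,rotation=r)
    o=robot.observe();print(round(th,4),round(o['time'],2),o['tool_pos'],o['ft_force'],round(o['gripper_width'],4),round(lidang(o)[0],4))
    if np.linalg.norm(o['ft_force'])>45: print('stop');break
cv2.imwrite("pics/side4.png",cv2.resize(robot.grab_frame("side")[95:245,230:430],None,fx=4,fy=4))
cv2.imwrite("pics/top4.png",cv2.resize(robot.grab_frame("top")[120:270,230:430],None,fx=4,fy=4))
E
```

```text
0.004 14.01 [ 0.5214 -0.087   0.3028] [-4.8688 -2.3435 -3.1154] 0.0149 0.0016
0.0084 14.26 [ 0.5219 -0.087   0.3037] [-4.669  -3.124  -4.8255] 0.0151 0.0055
0.0128 14.51 [ 0.5222 -0.0869  0.3043] [-5.0632 -3.2967 -8.8775] 0.0148 0.0078
0.0172 14.76 [ 0.5227 -0.0869  0.3051] [-4.366  -3.6577 -9.306 ] 0.0146 0.0114
0.0216 15.01 [ 0.523  -0.0869  0.3054] [ -3.7767  -4.1619 -14.9472] 0.0147 0.0127
0.026 15.26 [ 0.5235 -0.0868  0.3069] [-3.6022 -4.4205 -9.6453] 0.0152 0.0189
0.0304 15.51 [ 0.5243 -0.0867  0.3095] [-5.9502 -2.1808 -0.1914] 0.0149 0.0298
0.0394 15.86 [ 0.5253 -0.0865  0.312 ] [-5.383  -1.5917 -0.9984] 0.0148 0.0401
0.0488 16.22 [ 0.5263 -0.0864  0.314 ] [-5.666  -2.0134 -2.3259] 0.015 0.0483
0.0581 16.57 [ 0.5274 -0.0863  0.3162] [-6.3781 -3.4304 -3.0358] 0.015 0.0577
0.0675 16.93 [ 0.5284 -0.0862  0.3184] [-6.1378 -2.7312 -2.918 ] 0.0151 0.0671
0.0769 17.29 [ 0.5295 -0.086   0.3206] [-5.9129 -2.3829 -2.3523] 0.015 0.0764
0.0862 17.65 [ 0.5307 -0.0859  0.3228] [-5.9329 -2.2668 -2.0028] 0.0151 0.0859
0.0956 18.01 [ 0.5318 -0.0858  0.325 ] [-5.6832 -1.6001 -2.5168] 0.0153 0.0953
0.105 18.37 [ 0.5329 -0.0856  0.3271] [-5.5933 -1.8756 -1.827 ] 0.0151 0.1047
```

View pics/side4.png

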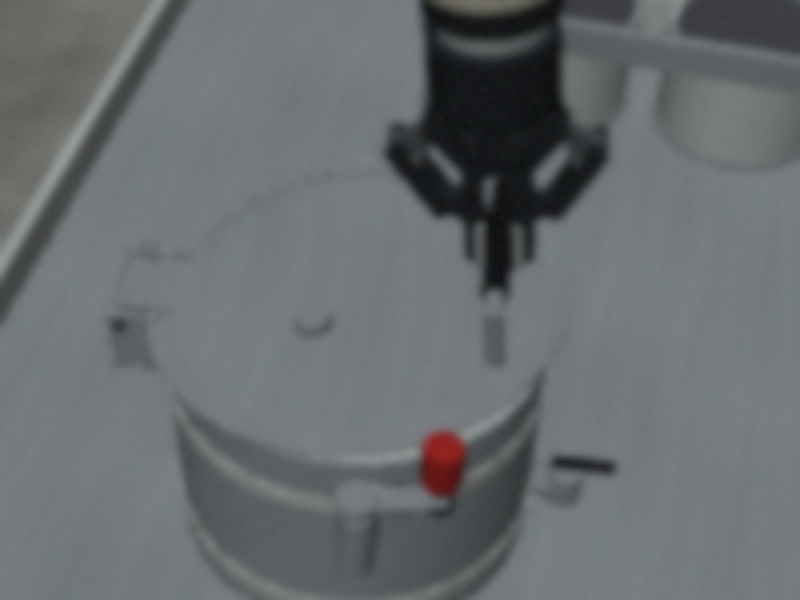

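View pics/top4.png

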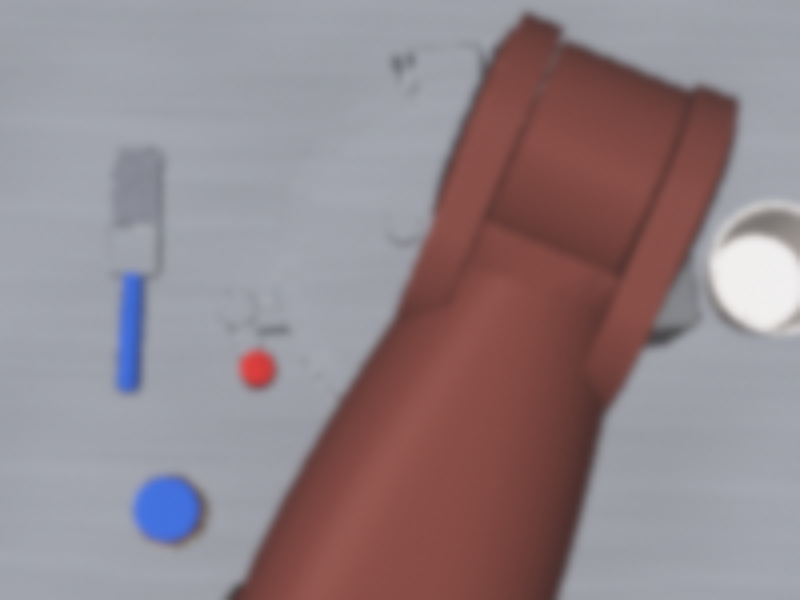

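The lid rose smoothly and the seal gave way at about 15 N. In the side view the bar's near end moved from crop (501,320) to (495,292). I'll check that against the predicted opening.

Run:
```python
from h import *
c=robot.get_calibration("side");f=200/np.tan(np.radians(c['vertical_fov']/2))
def proj(p):
    R,_=cv2.Rodrigues(c['rvec']);q=R@p+c['tvec'];d=q[:2]/q[2];d=d*(1+c['k1']*d@d);return np.array([(f*d[0]+c['cx']-230+.5)*4,(f*d[1]+c['cy']-95+.5)*4])
for th in (0,.09,.105,.12):
    Q=Ro.from_rotvec(ey*th); print(th,proj(HG+Q.apply(-.242*ex+.05*ey+[0,0,.0473])).round(1))
robot.pause(.5)
o=robot.observe();a,g=lidang(o);print(o['time'],o['tool_pos'],o['ft_force'],o['gripper_width'],a,g)
```

```text
0 [504.  328.6]
0.09 [498.2 301.9]
0.105 [496.9 297.3]
0.12 [495.4 292.8]
18.9667 [ 0.53292669 -0.08563145  0.3271038 ] [-5.9843962  -2.24616579 -2.61176128] 0.015416990795457327 0.10454140827042827 [ 0.52724879 -0.08630777  0.2734074 ]
```

Run:
```python
import cv2,numpy as np
a=cv2.imread("pics/side3.png");b=cv2.imread("pics/side4.png")
f=lambda i:cv2.resize(i[260:410,440:560],None,fx=3.3,fy=3.3,interpolation=cv2.INTER_CUBIC)
cv2.imwrite("pics/cmp.png",np.hstack([f(a),f(b)]))
ga,gb=[cv2.cvtColor(i,6) for i in(a,b)]
for y0,y1,x0,x1 in((310,400,475,520),(335,405,478,518),(300,345,484,520)):
    m=cv2.matchTemplate(gb[250:420,440:560],ga[y0:y1,x0:x1],cv2.TM_CCOEFF_NORMED);_,v,_,l=cv2.minMaxLoc(m);print(v,l[0]+440-x0,l[1]+250-y0)
m=cv2.matchTemplate(gb[290:370,260:370],ga[310:360,285:350],cv2.TM_CCOEFF_NORMED);_,v,_,l=cv2.minMaxLoc(m);print("mark",v,l[0]+260-285,l[1]+290-310)
```

```text
0.959938108921051 -6 -31
0.9486724138259888 -3 -29
0.9970457553863525 -7 -31
mark 0.9733919501304626 -5 -16
```

View pics/cmp.png

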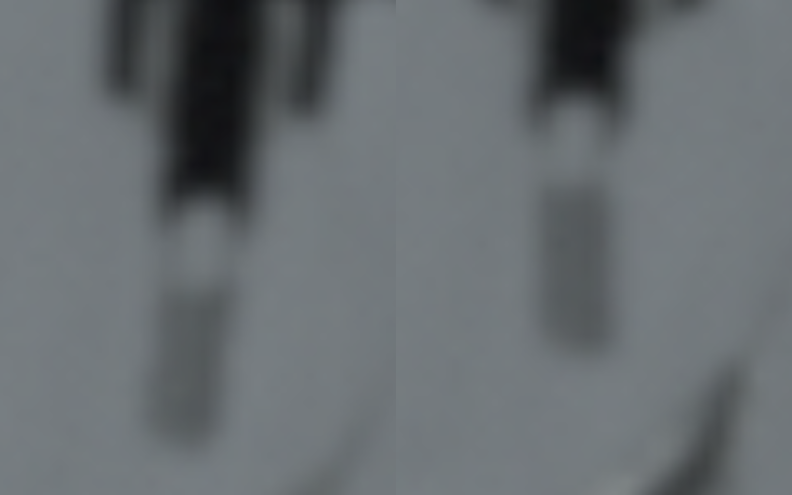

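Template matching gives a shift of (-7,-31). The prediction for 0.105 rad is (-7.1,-31.3), so the lid is about 30 mm open with no slip. The state is steady, so I'm handing it in.

Run:
```python
from plant import robot
o=robot.observe();print(o['time'],o['tool_pos'],o['ft_force'],o['gripper_width'])
robot.job_done()
```

```text
18.9667 [ 0.53292669 -0.08563145  0.3271038 ] [-5.9843962  -2.24616579 -2.61176128] 0.015416990795457327
the job is handed in; nothing more can be done
```

The clamp is swung clear, the seal is broken, and the arm is still holding the handle with the lid's front edge about 3 cm open. I handed the job in at about 19 s of the 45 s allowed; it reports no verdict.

- **Clamp:** I caged the red knob loosely between the fingers and swung it to about 1.4 rad. It is clear of the lid from about 0.95, and the top camera showed it well outside the flange.
- **Lid:** I gripped the bar and lifted it slowly along the hinge arc, tilting with the lid. The seal gave way at about 15 N. The lid rose slightly ahead of the commanded path only as it broke free, then followed it to the end.
- **Opening:** The arm's own position gives 0.1045 rad, about 30 mm at the front edge. In the side camera the end of the bar moved 31 px against 31.3 px predicted. A first reading by eye had given 28 px, about 0.095 rad, and template matching settled it.
- **Grip:** The gripper reads 15 mm, where the sleeve is stated as 17 mm. It did not change during the lift, so there was no sign of slipping. A steady sideways force of about 6 N remains on the tool.
- **Other items:** The jar, brush and mould were where they started in the last top picture.

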